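# Unlock the medicine box and hold the key turned

### The job

Take the round-headed key out of the wooden stand and push it fully home into the lock on top of the grey medicine box; its pins are sticky, so wiggle the key past them. Then turn it a quarter turn clockwise (seen from above) to draw the bolt, and finish while still gripping the key and holding it turned, because the lock springs back. Leave the square-headed key in its place and do not knock over or push away the amber bottle, the jar or the spotted mug.

Things in the scene. Friction and masses are not known exactly. Their poses are not given: they have to be found in the camera images.
- round_key: The key to use, upright in one slot of the stand. Origin on its axis at the underside of its steel collar (24 mm wide, 5 mm high); z up to the head, x along the blade's width, y through its thickness. Blade below the collar: steel, 18 mm wide (x), 6 mm thick (y), 32 mm long, the last 9 mm tapering in width to a V point. Looks the same after half a turn. About 50 g.
- key_head (a point): Centre of the round key's black plastic head, 30 mm above the key's origin: an upright disc 36 mm across and 10 mm thick (along the key's y), its top 48 mm and its lower edge 12 mm above the origin. Grip it across the 10 mm, from above.
- square_key: The wrong key: same build and origin, but its black head is a 36 mm square and its blade is 24 mm wide and does not fit the lock. Stands in the other slot; which key is in which slot varies. Leave it.
- key_stand: Fixed pale wooden block 150 x 64 x 46 mm, origin under its centre. Two slots 27 x 8 mm, 40 mm deep, in its top, on its long centre line (x), 37 mm either side of the centre. The keys' collars rest on its top, blade width along its x; lift a key straight up by at least 35 mm to clear it.
- med_box: Fixed grey sheet-steel box 130 x 180 mm, 75 mm high; origin under its centre, front towards -x. The lock is in its top, on the centre line, 30 mm in front of the centre. Behind it a steel bolt runs into a staple on the lid, centred 50 mm from the lock's axis, 24 mm wide, up to 14 mm above the top.
- keyway (a point): Centre of the keyway's mouth, on the lock's upright axis, in the plug's brass face 77 mm above the table; z up, x along the slot, to the back of the box at rest; turns with the plug. Slot 20 (x) by 8 mm (y), 36 mm deep, mouth chamfered 2 mm. A fixed steel ring round it, 31 mm inside, 43 outside, stands 4 mm higher. Fully home, the collar lies on the face: key origin = this point.
- plug (a joint): Turn of the plug, rad: 0 at rest, grows clockwise seen from above, stop at 1.6. A spring returns it; about 0.12 N m at a quarter turn. The key has about 0.1 rad of play in the slot, so turn the key about 1.6. Two sprung, sticky pins stand in from the ends of the slot, 12 and 19 mm down: pushing the blade past them takes about 5 to 10 N.
- amber_bottle: Brown bottle 41 mm wide, 119 mm tall, origin under its centre; bystander, stands behind and between the stand and the box.
- jar: Glass jar with dark cap, 65 mm wide, 86 mm tall, origin under its centre; bystander, alone to the right of the box, nearest the robot (another jar stands far at the back left).
- polka_mug: White mug with dark spots, 82 mm wide, 91 mm tall; origin under its middle; bystander, behind the stand.

How it is judged:
By the outcome, as a careful person would: the job done as asked, in the order asked, and still so for the second after the job is handed in, while the arm keeps its last pose, push and grip.
It also fails if it takes over 48 s, if anything falls off the work surface, if the arm or the gripper's body presses on something with over 40 N, if the wrist force passes 120 N, or if a joint passes its speed limit or range.

### The arm

A 6-joint arm with a two-finger parallel gripper is mounted at the origin on a cart in front of the work surface, level with it; the furniture and walls round the work are solid. World frame = base frame: x ahead of the robot, y to its left, z up, the work surface at z = 0. Lengths are in m, angles in rad, forces in N, time in s.
With the tool pointing down it reaches from about 0.4 to 0.825 m from the base axis. Payload 7 kg.
Tool frame: the origin (TCP) lies on the centre line of the jaws, within the pads' length; the fingertips stand tip_reach ahead of it and the grasp point (between the pads) is the TCP (tip_reach is the distance from the TCP to the fingertips, in m); z points along the fingers, y is the line along which they close (so a half turn about z gives the same grasp; the last joint's range is limited). The gripper opens to 88 mm and grips with 3 to 60 N. Pads are 19 mm wide; open, the fingers measure 130 mm over their backs; the gripper's body (78 mm by 193 mm) begins 47 mm behind the grasp point.
Start: joints at [-0.988, 0.359, 0.012, 0, -1.224, -0.288], TCP at [0.196, -0.646, 0.246] pointing down, gripper open.
Joint ranges: [-3.07, 3.07], [-1.43, 2.12], [-1.02, 1.25], [-3.03, 1.67], [-3.05, -0], [-3.03, 3.03]. Speed limits (rad/s): [2.39, 2.39, 3.01, 3.14, 3.14, 3.14].

### API

Orientations are given as [roll, pitch, yaw] about the fixed x, y, z axes, in that order (R = Rz(yaw) Ry(pitch) Rx(roll)).
In Python, from station import get_state, grab_frame, calibration, job_done, find_in, mark_of, tip_reach gives the robot as it stands.
- The arm moves only by the shell command python3 -m handwheel 'ROWS' [OPENING] [FORCE]. ROWS is JSON, a list of rows, each an object with "delta_pos": the shift along the world's x, y, z in units of 30 mm (1.0 is 30 mm), a list of three; "dr": the turn, a rotation vector about the world's x, y, z in degrees, a list of three. In form: [{"delta_pos": [tx, ty, tz], "dr": [rx, ry, rz]}, ...]. A call has 1 to 10 rows; each row shifts and turns the commanded pose from where the row before left it; what a row does not reach is not made up. A row lasts 1/10 s, in which the tool goes at most 50 mm and 8.59 degrees, less where a joint would pass 70% of its speed; a pose out of reach is approached as far as the arm can. A call is refused whole if a number of a shift passes 1 or a number of a turn 8.59, either way. A call with a gripper value outside its range is refused whole. OPENING is the closure, from -1 (fully open) to 1 (shut), set as the call begins (- or left out, the last holds). The fingers move at their own pace and stop on an object; FORCE is the grip in N (left out, the last holds). Time passes only in rows, so rows that do not move let the fingers close. It gives the time, the measured TCP pose, the force, the opening and the grip force at its end, in the units of the state.
- get_state(): the state, without advancing time (a new reading comes with each control period).
- grab_frame(name): name is "scene" or "top" or "wrist"; returns the picture (384x512x3 uint8, red, green, blue); there is no depth.
- calibration(name): a dict with "fx", "fy", "cx", "cy" (pixels), "extrinsics" (4x4, takes a point from world to camera coordinates). Camera axes: x right, y down, z forward; pixel columns grow to the right and rows downward; lengths in m; the calibration is good to about 2 mm. The wrist camera is an equidistant fisheye: a pixel r from the principal point sees the ray r / f radians off the axis. A picture is of the moment at which its call begins: read the wrist's pose just before it. calibration takes no time and is no camera call; for the wrist camera it gives the pose at the moment of the call.
- job_done(): hands the job in; it is judged then, once.
Trained networks look in the newest picture that a camera, given by its name, has taken for a name from the list of things; names that differ only in an ending like _2 or _b are one class to them, and where a whole thing is asked for, a point or a joint stands for the part that bears it (a point fixed in the world has none). Each returns a list of dicts, best first, with "conf" (0 to 1); they miss things now and then, are a little off and sometimes report something else, mostly with a low value. They report only what shows in the picture. A call takes as long as a camera call.
- find_in(camera, query): "location" ([column, row] in pixels, amid what is visible of it).
- mark_of(camera, query): "location" ([column, row] in pixels: a listed point, or the origin of a listed thing).
The state is a dict: "t": time; "q": joint angles; "qd": joint speeds; "joint_efforts": joint torques, N m; "eef_pos": TCP position; "ee_rot": TCP orientation; "force": force on the tool from outside, world axes, zero at the start; "moment": the same for the moment, N m; "width": finger opening in m; "gripper_force": force on a finger pad.
Only numpy, scipy, OpenCV 4.12 (cv2) and the standard library are available. Lean on these libraries where they do the work, as an engineer would, in place of code of your own. Each camera call takes 0.05 s, during which the arm holds its last target. There are 200 camera calls.

## Working session

There is one attempt and no reset: what is moved stays moved. The work goes in short steps, Python scripts to look and compute and a shell command to move; the robot and the scene stay as the last step left them, time stands still between calls to the robot, and variables do not carry over. Pictures are saved under pics/ and viewed, at most 12 in all, crops included, and the job is handed in when it is done.

```bash
mkdir -p pics
cat > h.py <<'E'
import numpy as np, cv2
from station import *
def look(cam, qs, fn=mark_of, save=None):
    K=calibration(cam); im=grab_frame(cam)
    if save: cv2.imwrite('pics/'+save, im[:,:,::-1])
    out={}
    for q in qs:
        out[q]=[(np.round(d['location'],1).tolist(),round(d['conf'],2)) for d in fn(cam,q)[:3]]
    return K,out
def ray(K,uv,fish=False):
    x=(uv[0]-K['cx'])/K['fx']; y=(uv[1]-K['cy'])/K['fy']
    if fish:
        r=np.hypot(x,y); d=np.array([x/r*np.sin(r),y/r*np.sin(r),np.cos(r)]) if r>1e-9 else np.array([0,0,1.])
    else: d=np.array([x,y,1.])
    E=np.array(K['extrinsics']); R=E[:3,:3]; return -R.T@E[:3,3], R.T@d
def atz(K,uv,z,fish=False):
    o,d=ray(K,uv,fish); return o+d*(z-o[2])/d[2]
def tri(rays):
    A=0;b=0
    for o,d in rays:
        d=d/np.linalg.norm(d); P=np.eye(3)-np.outer(d,d); A=A+P; b=b+P@o
    return np.linalg.solve(A,b)
E
python3 - <<'E'
from h import *
s=get_state(); print(s['t'],s['eef_pos'],s['ee_rot'],tip_reach,s['force'])
Q=['round_key','key_head','square_key','key_stand','med_box','keyway','amber_bottle','jar','polka_mug']
Z=dict(round_key=.046,key_head=.076,square_key=.046,keyway=.077)
res={}
for c in ['scene','top']:
    K,o=look(c,Q,save=c+'0.png'); res[c]=(K,o)
    for q in Q:
        print(c,q,o[q], [np.round(atz(K,d[0],Z.get(q,0)),3)[:2].tolist() for d in o[q][:2]])
E
```

```text
0.0 [ 0.19596135 -0.64545076  0.24466785] [ 3.14000005e+00 -1.37490645e-04 -2.84690320e+00] 0.019 [ 1.11503645  0.70857351 -0.69467965]
scene round_key [] []
scene key_head [([185.7, 259.5], 0.7)] [[0.564, 0.239]]
scene square_key [([219.8, 276.2], 0.61)] [[0.497, 0.213]]
scene key_stand [([203.8, 284.4], 0.62)] [[0.533, 0.231]]
scene med_box [([280.2, 207.3], 0.77)] [[0.53, -0.056]]
scene keyway [([291.4, 188.9], 0.38)] [[0.505, -0.062]]
scene amber_bottle [([179.2, 222.7], 0.91)] [[0.702, 0.141]]
scene jar [([347.2, 165.1], 0.68)] [[0.47, -0.31]]
scene polka_mug [([113.1, 254.1], 0.95), ([217.4, 275.3], 0.69)] [[0.756, 0.302], [0.524, 0.196]]
top round_key [([150.9, 216.7], 0.47)] [[0.566, 0.239]]
top key_head [([146.7, 215.8], 0.63)] [[0.567, 0.242]]
top square_key [([156.5, 245.3], 0.47), ([135.0, 148.5], 0.3)] [[0.495, 0.224], [0.738, 0.282]]
top key_stand [([156.9, 229.5], 0.79)] [[0.534, 0.235]]
top med_box [([269.9, 229.4], 0.74)] [[0.533, -0.058]]
top keyway [([273.0, 236.5], 0.63)] [[0.516, -0.061]]
top amber_bottle [([194.0, 160.4], 0.66)] [[0.715, 0.14]]
top jar [([362.1, 260.6], 0.58), ([192.3, 164.3], 0.22)] [[0.452, -0.294], [0.704, 0.144]]
top polka_mug [] []
```

View pics/scene0.png

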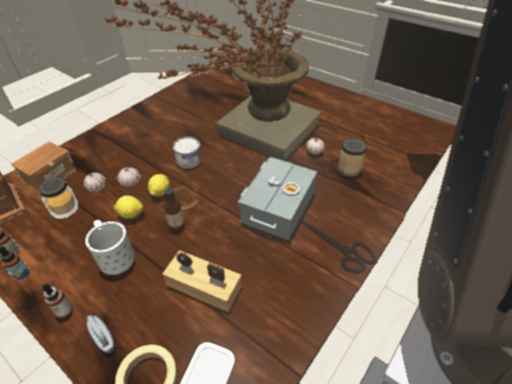

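View pics/top0.png

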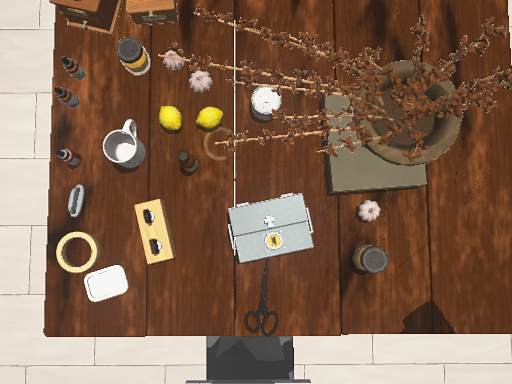

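```bash
python3 -m handwheel '[{"delta_pos":[0.42,0.98,0],"dr":[0,0,8.5]},{"delta_pos":[0.42,0.98,0],"dr":[0,0,8.5]},{"delta_pos":[0.42,0.98,0],"dr":[0,0,8.5]},{"delta_pos":[0.42,0.98,0],"dr":[0,0,8.5]},{"delta_pos":[0.42,0.98,0],"dr":[0,0,8.5]},{"delta_pos":[0.42,0.98,0],"dr":[0,0,8.5]},{"delta_pos":[0.42,0.98,0],"dr":[0,0,8.5]},{"delta_pos":[0.42,0.98,0],"dr":[0,0,8.5]},{"delta_pos":[0.42,0.98,0],"dr":[0,0,8.5]},{"delta_pos":[0.42,0.98,0],"dr":[0,0,8.5]}]' -1; python3 -c "
from h import *;s=get_state();print(s['q'],s['eef_pos'],s['ee_rot'])"
python3 -m handwheel '[{"delta_pos":[0.42,0.98,0],"dr":[0,0,8.5]},{"delta_pos":[0.42,0.98,0],"dr":[0,0,8.5]},{"delta_pos":[0.42,0.98,0],"dr":[0,0,8.5]},{"delta_pos":[0.42,0.98,0],"dr":[0,0,8.5]},{"delta_pos":[0.42,0.98,0],"dr":[0,0,8.5]},{"delta_pos":[0.42,0.98,0],"dr":[0,0,8.5]},{"delta_pos":[0.42,0.98,0],"dr":[0,0,8.5]},{"delta_pos":[0.42,0.98,0],"dr":[0,0,8.5]},{"delta_pos":[0.42,0.98,0],"dr":[0,0,8.5]},{"delta_pos":[0.42,0.98,0],"dr":[0,0,8.5]}]'
python3 - <<'E'
from h import *
s=get_state();print(s['q'],s['eef_pos'],s['ee_rot'])
K,o=look('wrist',['keyway','med_box','key_head'],save='w1.png'); print(o)
for q,z in [('keyway',.077),('med_box',0)]:
    for d in o[q]: print(q,atz(K,d[0],z,True))
E
```

```text
t: 2.0
eef_pos: [0.3224, -0.3507, 0.2458]
ee_rot: [-3.141, -0.0, -1.357]
force: [0.4, -0.2, -0.5]
width: 0.0877
gripper_force: 0.0
[-4.13002826e-01  2.56495566e-02 -4.09356343e-01  2.85698216e-05
 -1.13514908e+00  6.26527457e-01] [ 0.32243442 -0.35070983  0.24579782] [-3.14108831e+00 -3.97035368e-04 -1.35725975e+00]
t: 3.0
eef_pos: [0.4484, -0.0565, 0.2459]
ee_rot: [-3.141, -0.001, 0.127]
force: [0.9, -0.6, 0.5]
width: 0.0873
gripper_force: 0.0
[ 3.12871433e-01 -1.90894648e-02 -4.54042212e-01  6.05048463e-05
 -1.13498988e+00  1.38449988e+00] [ 0.44843445 -0.05653999  0.24591405] [-3.14148845e+00 -8.49094850e-04  1.26600463e-01]
{'keyway': [([264.9, 119.6], 0.9)], 'med_box': [([265.3, 94.6], 0.94)], 'key_head': [([30.4, 59.6], 0.88)]}
keyway [ 0.50896353 -0.05831307  0.077     ]
med_box [ 0.5374166  -0.05760628  0.        ]
```

View pics/w1.png

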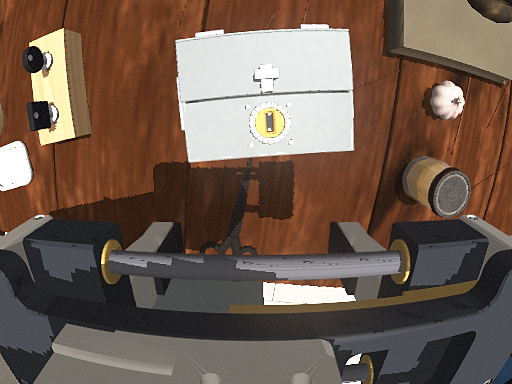

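Run:
```python
from h import *
K=calibration('wrist'); print({k:K[k] for k in('fx','fy','cx','cy')}); o,d=ray(K,[K['cx'],K['cy']],True); print('cam',o,d)
im=cv2.imread('pics/w1.png')
P=lambda uv,z:np.round(atz(K,uv,z,True)[:2],4)
for uv in [(177,39),(350,30),(353,152),(190,161)]: print(uv,P(uv,.075))
hsv=cv2.cvtColor(im,cv2.COLOR_BGR2HSV)
m=((hsv[...,0]>18)&(hsv[...,0]<32)&(hsv[...,1]>120)&(hsv[...,2]>120)).astype('uint8')
m[:, :240]=0;m[:,300:]=0;m[:95]=0;m[150:]=0
ys,xs=np.nonzero(m); (c,r)=cv2.minEnclosingCircle(np.c_[xs,ys].astype('float32')); print(c,r,P(c,.077))
cv2.imwrite('pics/c1.png',cv2.resize(im[95:150,240:300],None,fx=8,fy=8,interpolation=cv2.INTER_CUBIC))
for uv in [(30.4,59.6)]: print('head',P(uv,.076))
```

```text
{'fx': 297.3186396354542, 'fy': 297.3186396354542, 'cx': 255.27301799085552, 'cy': 188.7431320890996}
cam [ 0.52361401 -0.0475715   0.38388892] [-0.28011751 -0.03433353 -0.95935155]
(177, 39) [0.5852 0.0421]
(350, 30) [ 0.6191 -0.1369]
(353, 152) [ 0.4876 -0.1592]
(190, 161) [0.4558 0.0147]
(269.396240234375, 122.33018493652344) 14.77647876739502 [ 0.5063 -0.0644]
head [0.5673 0.2418]
```

View pics/c1.png

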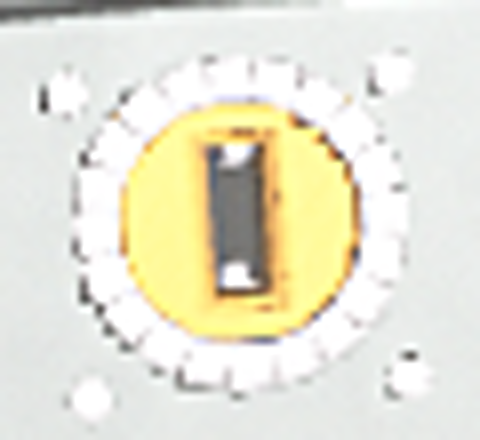

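```bash
python3 -m handwheel '[{"delta_pos":[0.14,0.96,-0.1],"dr":[0,0,0.6]},{"delta_pos":[0.14,0.96,-0.1],"dr":[0,0,0.6]},{"delta_pos":[0.14,0.96,-0.1],"dr":[0,0,0.6]},{"delta_pos":[0.14,0.96,-0.1],"dr":[0,0,0.6]},{"delta_pos":[0.14,0.96,-0.1],"dr":[0,0,0.6]},{"delta_pos":[0.14,0.96,-0.1],"dr":[0,0,0.6]},{"delta_pos":[0.14,0.96,-0.1],"dr":[0,0,0.6]},{"delta_pos":[0.14,0.96,-0.1],"dr":[0,0,0.6]},{"delta_pos":[0.14,0.96,-0.1],"dr":[0,0,0.6]},{"delta_pos":[0.14,0.96,-0.1],"dr":[0,0,0.6]}]'
python3 - <<'E'
from h import *
s=get_state();print(s['q'])
K,o=look('wrist',['key_head','round_key','square_key','key_stand'],save='w2.png'); print(o)
for q,z in [('key_head',.076),('round_key',.046),('square_key',.046),('key_stand',0)]:
    for d in o[q]: print(q,atz(K,d[0],z,True)[:2])
E
```

```text
t: 4.2
eef_pos: [0.4903, 0.2302, 0.2156]
ee_rot: [3.142, -0.0, 0.223]
force: [0.6, -0.3, -0.1]
width: 0.0874
gripper_force: 0.0
[ 8.00961401e-01  1.62432271e-01 -3.26730502e-01  8.97698068e-05
 -1.08151528e+00  9.92687622e-01]
{'key_head': [([261.6, 103.8], 0.84)], 'round_key': [([262.0, 100.3], 0.9), ([358.2, 15.1], 0.45)], 'square_key': [([264.7, 172.3], 0.68)], 'key_stand': [([262.9, 133.7], 0.67)]}
key_head [0.56568125 0.24181312]
round_key [0.56944556 0.24160279]
round_key [0.68851235 0.16314876]
square_key [0.4961466 0.2217496]
key_stand [0.53155762 0.23074181]
```

View pics/w2.png

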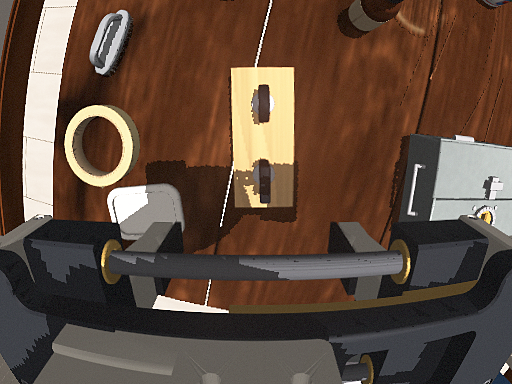

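Run:
```python
from h import *
K=calibration('wrist'); im=cv2.imread('pics/w2.png')
hsv=cv2.cvtColor(im,cv2.COLOR_BGR2HSV)
m=((hsv[...,0]>14)&(hsv[...,0]<32)&(hsv[...,1]<165)&(hsv[...,2]>150)).astype('uint8')*255
m[:,:215]=0;m[:,310:]=0;m[215:]=0;m[:55]=0
m=cv2.morphologyEx(m,cv2.MORPH_OPEN,np.ones((5,5)))
g=cv2.findContours(m,0,2)[0]; c=max(g,key=cv2.contourArea)[:,0]
W=np.array([atz(K,p,.046,True)[:2] for p in c],dtype='float32')
r=cv2.minAreaRect(W*1000);print(r); print(np.round(cv2.boxPoints(r)))
```

```text
((551.032958984375, 235.8170166015625), (106.91210174560547, 63.511985778808594), 13.67887020111084)
[[492. 254.]
 [507. 192.]
 [610. 218.]
 [595. 279.]]
```

```bash
python3 -m handwheel '[{"delta_pos":[0.84,0.11,0],"dr":[0,0,0.3]},{"delta_pos":[0.84,0.11,0],"dr":[0,0,0.3]},{"delta_pos":[0.84,0.11,0],"dr":[0,0,0.3]},{"delta_pos":[0,0,-1],"dr":[0,0,0]},{"delta_pos":[0,0,-1],"dr":[0,0,0]},{"delta_pos":[0,0,-1],"dr":[0,0,0]},{"delta_pos":[0,0,-0.8],"dr":[0,0,0]},{"delta_pos":[0,0,-0.5],"dr":[0,0,0]},{"delta_pos":[0,0,-0.29],"dr":[0,0,0]},{"delta_pos":[0,0,0],"dr":[0,0,0]}]'
python3 - <<'E'
from h import *
K,o=look('wrist',['key_head','square_key'],save='w3.png'); print(o)
print([atz(K,d[0],.076,True)[:2] for d in o['key_head']])
E
```

```text
t: 5.45
eef_pos: [0.5653, 0.2388, 0.0771]
ee_rot: [3.141, 0.002, 0.239]
force: [-0.0, 0.0, 0.1]
width: 0.0877
gripper_force: 0.0
{'key_head': [([252.8, 250.4], 0.77)], 'square_key': []}
[array([0.56596997, 0.24077981])]
```

View pics/w3.png

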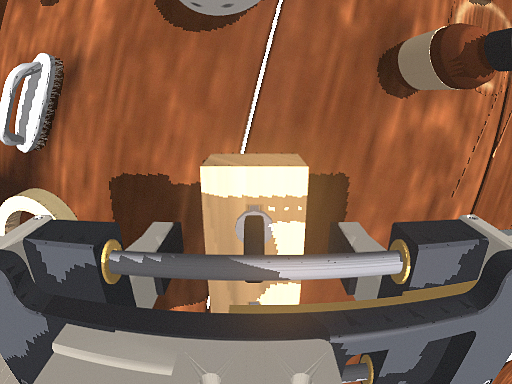

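```bash
python3 -m handwheel '[{"delta_pos":[0,0.05,0],"dr":[0,0,0]},{"delta_pos":[0,0,0],"dr":[0,0,0]},{"delta_pos":[0,0,0],"dr":[0,0,0]},{"delta_pos":[0,0,0],"dr":[0,0,0]},{"delta_pos":[0,0,0],"dr":[0,0,0]},{"delta_pos":[0,0,0],"dr":[0,0,0]},{"delta_pos":[0,0,0],"dr":[0,0,0]},{"delta_pos":[0,0,0],"dr":[0,0,0]}]' 1 8; python3 -c "
from station import *;s=get_state();print(s['force'],s['moment'],s['width'])"
```

```text
t: 6.4
eef_pos: [0.5657, 0.2415, 0.0778]
ee_rot: [-3.142, 0.0, 0.241]
force: [0.3, -0.4, 0.7]
width: 0.0293
gripper_force: 0.0
[ 0.33038099 -0.44411772  0.69576262] [-0.12467004  0.12142677  0.00018404] 0.02934121982299138
```

```bash
python3 -m handwheel '[{"delta_pos":[0,0,0],"dr":[0,0,0]},{"delta_pos":[0,0,0],"dr":[0,0,0]},{"delta_pos":[0,0,0],"dr":[0,0,0]},{"delta_pos":[0,0,0],"dr":[0,0,0]},{"delta_pos":[0,0,0],"dr":[0,0,0]}]' 1 8; python3 -c "
from station import *;s=get_state();print(s['force'],s['moment'],s['width'])"
```

```text
t: 6.9
eef_pos: [0.5657, 0.2409, 0.0778]
ee_rot: [3.141, 0.0, 0.24]
force: [2.8, -4.6, -0.4]
width: 0.0101
gripper_force: 8.0
[ 2.8174817  -4.56812945 -0.43281223] [-1.82098521 -0.78727315 -0.0069903 ] 0.010106452451376514
```

```bash
python3 -m handwheel '[{"delta_pos":[0.008,-0.032,0],"dr":[0,0,0]},{"delta_pos":[0,0,0],"dr":[0,0,0]}]' 1 8; python3 -c "
from station import *;s=get_state();print(s['force'],s['moment'],s['width'])"
```

```text
t: 7.1
eef_pos: [0.5658, 0.2408, 0.0778]
ee_rot: [-3.141, -0.0, 0.24]
force: [1.3, -0.9, -1.9]
width: 0.01
gripper_force: 8.0
[ 1.30695901 -0.93765202 -1.89238583] [-0.55904844 -0.22052248 -0.07344423] 0.009950136382272453
```

```bash
python3 -m handwheel '[{"delta_pos":[0,0,0],"dr":[0,0,0]},{"delta_pos":[0,0,0],"dr":[0,0,0]},{"delta_pos":[0,0,0.3],"dr":[0,0,0]},{"delta_pos":[0,0,0.6],"dr":[0,0,0]},{"delta_pos":[0,0,0.9],"dr":[0,0,0]},{"delta_pos":[0,0,0.9],"dr":[0,0,0]},{"delta_pos":[0,0,0.9],"dr":[0,0,0]},{"delta_pos":[0,0,0.3],"dr":[0,0,0]}]' 1 50; python3 -m handwheel '[{"delta_pos":[-0.19,-0.9,0],"dr":[0,0,-0.3]},{"delta_pos":[-0.19,-0.9,0],"dr":[0,0,-0.3]},{"delta_pos":[-0.19,-0.9,0],"dr":[0,0,-0.3]},{"delta_pos":[-0.19,-0.9,0],"dr":[0,0,-0.3]},{"delta_pos":[-0.19,-0.9,0],"dr":[0,0,-0.3]},{"delta_pos":[-0.19,-0.9,0],"dr":[0,0,-0.3]},{"delta_pos":[-0.19,-0.9,0],"dr":[0,0,-0.3]},{"delta_pos":[-0.19,-0.9,0],"dr":[0,0,-0.3]},{"delta_pos":[-0.19,-0.9,0],"dr":[0,0,-0.3]},{"delta_pos":[-0.19,-0.9,0],"dr":[0,0,-0.3]}]'
python3 - <<'E'
from h import *
s=get_state();print(s['q'],s['eef_pos'],s['ee_rot'],s['force'],s['moment'])
rr={}
for c in ['wrist','top','scene']:
    K,o=look(c,['key_head','round_key','keyway'],save=c+'4.png'); print(c,o)
    for q in o:
        for d in o[q][:1]: print('  ',q,atz(K,d[0],.077 if q=='keyway' else s['eef_pos'][2]-(.002 if q=='key_head' else .032),c=='wrist')[:2])
E
```

```text
t: 7.9
eef_pos: [0.5672, 0.2416, 0.199]
ee_rot: [-3.14, -0.005, 0.241]
force: [0.9, 1.0, -0.2]
width: 0.0094
gripper_force: 50.0
t: 8.9
eef_pos: [0.5084, -0.0303, 0.1949]
ee_rot: [-3.141, -0.0, 0.188]
force: [1.2, -0.6, -0.2]
width: 0.0097
gripper_force: 50.0
[ 3.26402616e-01  1.26920927e-01 -4.21220564e-01 -3.40160570e-04
 -1.02252693e+00  1.43285930e+00] [ 0.50839525 -0.03028403  0.19488143] [-3.14128750e+00 -8.67466134e-05  1.88288298e-01] [ 1.24393551 -0.6048432  -0.22598815] [-0.12812326  0.05646119  0.03817233]
wrist {'key_head': [([252.7, 248.9], 0.81)], 'round_key': [([252.6, 228.7], 0.7), ([62.4, 119.6], 0.56)], 'keyway': [([288.4, 195.9], 0.6)]}
   key_head [ 0.50953949 -0.02816591]
   round_key [ 0.50792054 -0.02815997]
   keyway [ 0.50801126 -0.06048033]
top {'key_head': [], 'round_key': [], 'keyway': []}
scene {'key_head': [([283.2, 160.2], 0.52)], 'round_key': [([284.2, 167.7], 0.69)], 'keyway': [([291.1, 188.6], 0.45)]}
   key_head [ 0.50908737 -0.02295029]
   round_key [ 0.51167989 -0.03308644]
   keyway [ 0.50663688 -0.06266778]
```

View pics/wrist4.png

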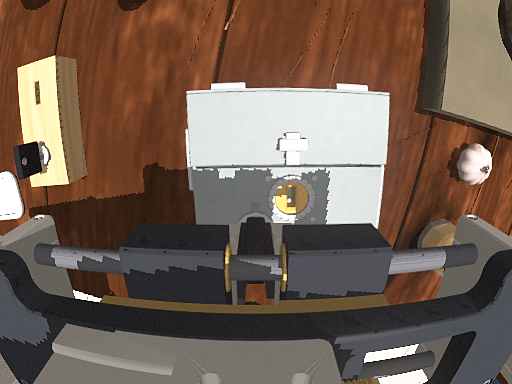

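```bash
cat >> h.py <<'E'
def brass(im,box):
    x0,y0,x1,y1=box; hsv=cv2.cvtColor(im,cv2.COLOR_RGB2HSV)[y0:y1,x0:x1]
    m=((hsv[...,0]>14)&(hsv[...,0]<35)&(hsv[...,1]>100)&(hsv[...,2]>70)).astype('uint8')
    c=np.vstack(cv2.findContours(cv2.morphologyEx(m,cv2.MORPH_OPEN,np.ones((2,2))),0,2)[0])
    h=cv2.convexHull(c); (cx,cy),ax,a=cv2.fitEllipse(h); M=cv2.moments(h); return (M['m10']/M['m00']+x0,M['m01']/M['m00']+y0),(cx+x0,cy+y0),ax
E
python3 - <<'E'
from h import *
for i in range(2):
    s=get_state(); K,o=look('wrist',['key_head','round_key','keyway'],save=f'w5{i}.png'); im=cv2.imread(f'pics/w5{i}.png')[:,:,::-1].copy()
    print(s['eef_pos'],s['ee_rot'][2],o)
    b=brass(im,(268,172,315,222)); print(b,[atz(K,p,.077,True)[:2] for p in b[:2]])
    print('head',[atz(K,d[0],s['eef_pos'][2]-.002,True)[:2] for d in o['key_head']])
for c,box in [('top',(255,225,292,255)),('scene',(275,175,305,200))]:
    im=cv2.imread(f'pics/{c}0.png')[:,:,::-1].copy(); b=brass(im,box);K=calibration(c);print(c,b,atz(K,b[0],.077)[:2])
im=cv2.imread('pics/w50.png'); t=cv2.imread('pics/top0.png');
cv2.imwrite('pics/c5.png',np.hstack([cv2.resize(im[165:315,215:325],(440,600),interpolation=cv2.INTER_CUBIC),cv2.resize(t[215:265,250:280],(360,600),interpolation=cv2.INTER_CUBIC)]))
E
```

```text
[ 0.50901951 -0.02894504  0.19477372] 0.18910553007377384 {'key_head': [([255.3, 250.8], 0.95)], 'round_key': [([257.3, 225.7], 0.6)], 'keyway': [([289.3, 195.8], 0.94)]}
((293.2139366900361, 199.48141066496706), (293.2761173248291, 199.6173439025879), (30.795156478881836, 33.33845520019531)) [array([ 0.50614519, -0.06428769]), array([ 0.50602819, -0.06437376])]
head [array([ 0.50929502, -0.0284022 ])]
[ 0.50894081 -0.02929589  0.19482234] 0.1885573019504314 {'key_head': [([253.4, 251.2], 0.89)], 'round_key': [([254.3, 224.8], 0.94)], 'keyway': [([287.1, 199.6], 0.58)]}
((292.9453691848058, 199.32287665386258), (292.936824798584, 199.4363842010498), (30.497434616088867, 33.384822845458984)) [array([ 0.50615665, -0.06434425]), array([ 0.50604866, -0.06436116])]
head [array([ 0.50879834, -0.02778072])]
top ((274.4238095238095, 241.38730158730158), (274.4623394012451, 241.2969856262207), (11.722996711730957, 12.705718994140625)) [ 0.50409711 -0.06472998]
scene ((291.94666666666666, 188.94666666666666), (291.91271018981934, 188.8962001800537), (6.532036781311035, 10.515436172485352)) [ 0.50433367 -0.06290727]
```

View pics/c5.png

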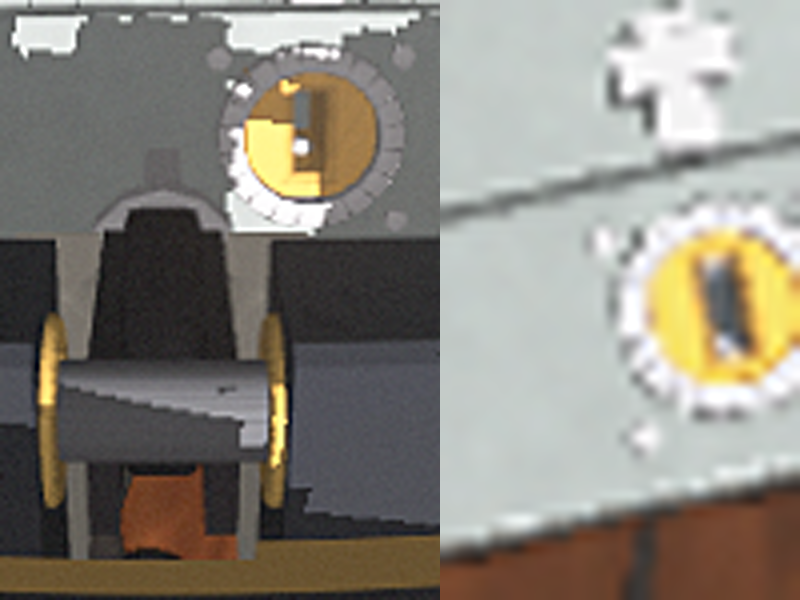

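```bash
python3 -m handwheel '[{"delta_pos":[-0.05,-0.6,0],"dr":[0,0,-0.1]},{"delta_pos":[-0.05,-0.6,0],"dr":[0,0,-0.1]},{"delta_pos":[0,0,-0.8],"dr":[0,0,0]},{"delta_pos":[0,0,-0.6],"dr":[0,0,0]},{"delta_pos":[0,0,0],"dr":[0,0,0]},{"delta_pos":[0,0,0],"dr":[0,0,0]}]'
python3 - <<'E'
from h import *
for i in range(1):
    s=get_state(); K,o=look('wrist',['key_head','round_key','keyway'],save=f'w6{i}.png'); print(o,s['force'],s['moment'],s['eef_pos'])
E
```

```text
t: 10.5
eef_pos: [0.5061, -0.0655, 0.1532]
ee_rot: [3.141, 0.0, 0.185]
force: [-0.2, -0.4, 0.4]
width: 0.0096
gripper_force: 50.0
{'key_head': [([255.0, 250.1], 0.58)], 'round_key': [([254.8, 224.8], 0.56)], 'keyway': [([246.3, 201.1], 0.93), ([256.6, 148.7], 0.69)]} [-0.17508908 -0.38345222  0.4314389 ] [-0.08719495  0.10023939 -0.11896602] [ 0.50607536 -0.06553972  0.15315603]
```

Run:
```python
from h import *
look('scene',[],save='s6.png')
im=cv2.imread('pics/w60.png');t=cv2.imread('pics/s6.png')
cv2.imwrite('pics/c6.png',np.hstack([cv2.resize(im[165:315,205:305],(400,600),interpolation=cv2.INTER_CUBIC),cv2.resize(t[150:210,265:305],(400,600),interpolation=cv2.INTER_CUBIC)]))
```

```text
(no output)
```

View pics/c6.png

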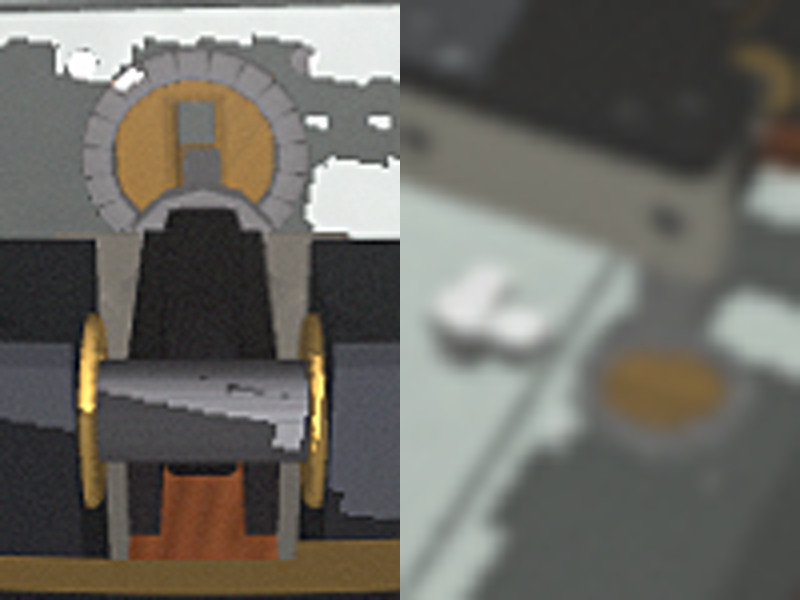

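```bash
python3 -m handwheel '[{"delta_pos":[0,0.02,-0.2],"dr":[0,0,0]},{"delta_pos":[0,0,-0.2],"dr":[0,0,0]},{"delta_pos":[0,0,-0.2],"dr":[0,0,0]},{"delta_pos":[0,0,-0.1],"dr":[0,0,0]},{"delta_pos":[0,0,0],"dr":[0,0,0]}]'; python3 -m handwheel '[{"delta_pos":[0,0,-0.1],"dr":[0,0,0]},{"delta_pos":[0,0,-0.1],"dr":[0,0,0]},{"delta_pos":[0,0,0],"dr":[0,0,0]}]';python3 -c "
from station import *;s=get_state();print(s['force'],s['moment'])"
```

```text
t: 11.25
eef_pos: [0.5056, -0.0649, 0.1311]
ee_rot: [3.142, 0.001, 0.185]
force: [0.8, -0.5, -0.7]
width: 0.0097
gripper_force: 50.0
t: 11.55
eef_pos: [0.5057, -0.0649, 0.1255]
ee_rot: [-3.142, 0.001, 0.185]
force: [-1.0, 0.0, -1.1]
width: 0.0095
gripper_force: 50.0
[-1.04254968  0.02635429 -1.07354847] [-0.11104502  0.186789   -0.04591445]
```

```bash
python3 -m handwheel '[{"delta_pos":[0.02,0,-0.07],"dr":[0,0,2]},{"delta_pos":[-0.04,0,-0.07],"dr":[0,0,-4]},{"delta_pos":[0.04,0,-0.07],"dr":[0,0,4]},{"delta_pos":[-0.04,0,-0.07],"dr":[0,0,-4]},{"delta_pos":[0.02,0,0],"dr":[0,0,2]}]'; python3 -m handwheel '[{"delta_pos":[0.02,0,-0.07],"dr":[0,0,2]},{"delta_pos":[-0.04,0,-0.07],"dr":[0,0,-4]},{"delta_pos":[0.04,0,-0.07],"dr":[0,0,4]},{"delta_pos":[-0.04,0,-0.07],"dr":[0,0,-4]},{"delta_pos":[0.02,0,0],"dr":[0,0,2]}]';python3 -c "
from station import *;s=get_state();print(s['force'],s['moment'])"
```

```text
t: 12.05
eef_pos: [0.5055, -0.0648, 0.1177]
ee_rot: [-3.141, 0.001, 0.183]
force: [-3.5, 0.2, 2.8]
width: 0.0094
gripper_force: 50.0
t: 12.55
eef_pos: [0.507, -0.0645, 0.1096]
ee_rot: [-3.141, -0.003, 0.183]
force: [1.4, 0.5, 1.4]
width: 0.0097
gripper_force: 50.0
[1.38040005 0.47065573 1.42539634] [ 0.15798778 -0.43351938  0.05579717]
```

```bash
python3 -m handwheel '[{"delta_pos":[0.02,0,-0.04],"dr":[0,0,2]},{"delta_pos":[-0.04,0,-0.04],"dr":[0,0,-4]},{"delta_pos":[0.04,0,-0.04],"dr":[0,0,4]},{"delta_pos":[-0.02,0,0],"dr":[0,0,-2]}]'; python3 -m handwheel '[{"delta_pos":[0,0,-0.04],"dr":[0,0,0]},{"delta_pos":[0,0,0],"dr":[0,0,0]}]';python3 -c "
from station import *;s=get_state();print(s['force'],s['moment'],s['eef_pos'])"
```

```text
t: 12.95
eef_pos: [0.5072, -0.0647, 0.1084]
ee_rot: [3.141, -0.003, 0.188]
force: [-7.4, 3.1, 24.9]
width: 0.0096
gripper_force: 50.0
t: 13.15
eef_pos: [0.5073, -0.0647, 0.1083]
ee_rot: [3.14, -0.004, 0.187]
force: [-12.4, 4.2, 35.9]
width: 0.0099
gripper_force: 50.0
[-12.40651628   4.2484352   35.9385092 ] [ 1.63383677  4.71593385 -0.01445968] [ 0.50732952 -0.0647232   0.10830087]
```

```bash
python3 -m handwheel '[{"delta_pos":[-0.015,0.0,0.045],"dr":[0,0,0]},{"delta_pos":[0,0,0],"dr":[0,0,-4]},{"delta_pos":[0,0,0],"dr":[0,0,-6]},{"delta_pos":[0,0,0],"dr":[0,0,-6]},{"delta_pos":[0,0,0],"dr":[0,0,-6]},{"delta_pos":[0,0,0],"dr":[0,0,0]}]'; python3 -c "
from station import *;s=get_state();print(s['force'],s['moment'],s['eef_pos'],s['q'])"
```

```text
t: 13.75
eef_pos: [0.5069, -0.0647, 0.1084]
ee_rot: [-3.141, -0.003, -0.201]
force: [-6.6, 2.4, 22.9]
width: 0.0097
gripper_force: 50.0
[-6.6408638   2.36463517 22.86281874] [1.02687476 2.67628747 0.01444008] [ 0.50688406 -0.06465803  0.1084135 ] [ 0.25869826  0.22569171 -0.52988348  0.0014546  -0.81183951  1.10978874]
```

```bash
python3 -m handwheel '[{"delta_pos":[0,0,0.02],"dr":[0,0,-7]},{"delta_pos":[0,0,0],"dr":[0,0,-7]},{"delta_pos":[0,0,0],"dr":[0,0,-7]},{"delta_pos":[0,0,0],"dr":[0,0,-7]},{"delta_pos":[0,0,0],"dr":[0,0,-7]},{"delta_pos":[0,0,0],"dr":[0,0,0]}]'; python3 -c "
from station import *;s=get_state();print(s['force'],s['moment'],s['eef_pos'],s['q'])"
```

```text
t: 14.35
eef_pos: [0.5066, -0.0645, 0.1085]
ee_rot: [-3.139, -0.002, -0.813]
force: [-6.0, 3.4, 18.4]
width: 0.0095
gripper_force: 50.0
[-5.99311589  3.38890823 18.35983302] [1.56400096 2.47832635 0.03210675] [ 0.50657437 -0.06447925  0.10845745] [ 2.58818031e-01  2.25526306e-01 -5.29671694e-01  7.03383643e-04
 -8.12775328e-01  4.98327483e-01]
```

```bash
python3 -m handwheel '[{"delta_pos":[0,0,0],"dr":[0,0,-7]},{"delta_pos":[0,0,0],"dr":[0,0,-7]},{"delta_pos":[0,0,0],"dr":[0,0,-7]},{"delta_pos":[0,0,0],"dr":[0,0,-7]},{"delta_pos":[0,0,0],"dr":[0,0,-6]},{"delta_pos":[0,0,0],"dr":[0,0,-2]},{"delta_pos":[0,0,0],"dr":[0,0,0]}]'
python3 - <<'E'
from h import *
import numpy as np
s=get_state();print(s['force'],s['moment'],s['eef_pos'],s['ee_rot'],s['q'][5])
for c in ['top','scene']: K,o=look(c,[],save=c+'7.png')
a=cv2.imread('pics/top7.png');b=cv2.imread('pics/scene7.png')
cv2.imwrite('pics/c7.png',np.hstack([cv2.resize(a[130:270,130:400],(450,400)),cv2.resize(b[140:220,235:305],(350,400),interpolation=cv2.INTER_CUBIC)]))
E
```

```text
t: 15.05
eef_pos: [0.5066, -0.0641, 0.1084]
ee_rot: [-3.138, 0.0, -1.439]
force: [-6.0, 7.0, 19.3]
width: 0.0093
gripper_force: 50.0
[-6.00033951  6.98375956 19.34738968] [2.60789634 2.53396702 0.05592012] [ 0.506618   -0.06406236  0.10844651] [-3.13849680e+00  3.45535426e-04 -1.43851252e+00] -0.12705944768356622
```

View pics/c7.png

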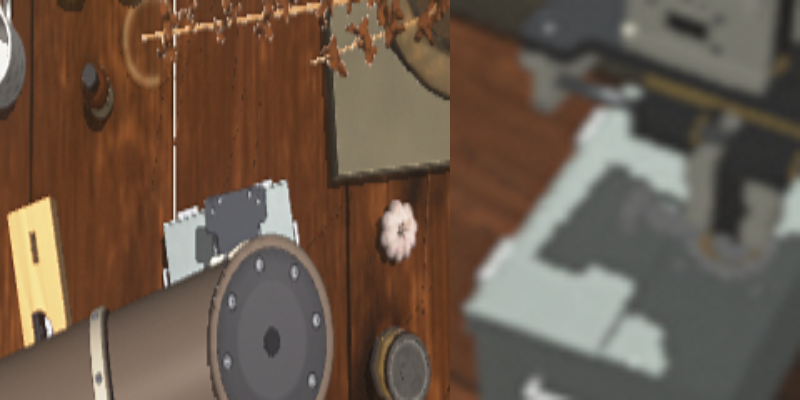

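```bash
python3 -m handwheel '[{"delta_pos":[0,0,0],"dr":[0,0,-1.5]},{"delta_pos":[0,0,0],"dr":[0,0,-1.5]},{"delta_pos":[0,0,0],"dr":[0,0,0]},{"delta_pos":[0,0,0],"dr":[0,0,0]}]'
python3 - <<'E'
from h import *
for i in range(3):
    s=get_state();print(s['t'],s['force'],s['moment'],s['ee_rot'][2],s['eef_pos'],s['width']);grab_frame('wrist')
K,o=look('wrist',['key_head','keyway'],save='w8.png');print(o)
im=cv2.imread('pics/w8.png');cv2.imwrite('pics/c8.png',cv2.resize(im[120:320,170:340],(510,600),interpolation=cv2.INTER_CUBIC))
E
```

```text
t: 15.55
eef_pos: [0.507, -0.0639, 0.1085]
ee_rot: [-3.138, 0.001, -1.49]
force: [-5.6, 6.2, 19.1]
width: 0.0097
gripper_force: 50.0
15.55 [-5.634791    6.21025407 19.05881008] [2.52422021 2.18377863 0.09452458] -1.4895203216216935 [ 0.5070021  -0.06394759  0.1084888 ] 0.009681621569514083
15.6 [-4.14451482  6.64848752 17.81396781] [2.55546052 2.06766149 0.13170601] -1.4895265701460478 [ 0.50697651 -0.06396976  0.10848099] 0.009675188117639996
15.65 [-4.65835945  7.1082121  17.25546683] [2.63828925 2.0589073  0.03102782] -1.489519916582933 [ 0.50697781 -0.06396473  0.10846665] 0.00986515302404137
{'key_head': [([255.9, 247.5], 0.61)], 'keyway': []}
```

View pics/c8.png

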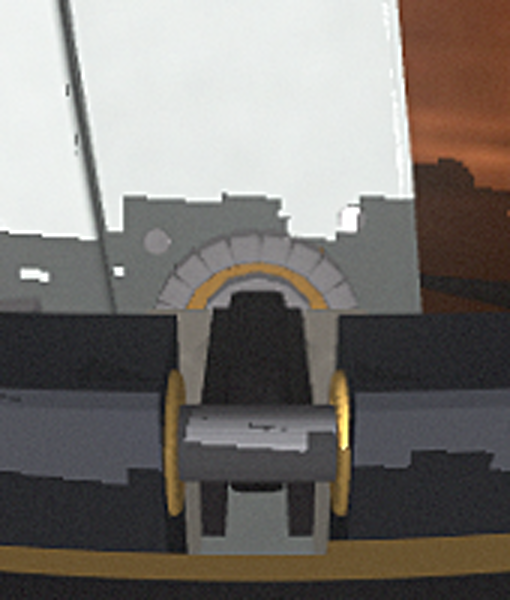

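```bash
python3 -c "
from station import *;print(job_done())"
```

```text
the job is handed in; nothing more can be done
None
```

I put the round key fully home in the lock and turned it about 1.68 rad clockwise, then handed the job in at about 16 s with the key still gripped and held turned; I did not see the bolt itself draw. The square key is still in its slot, and the arm went nowhere near the bottle, jar or mug.

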